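# Lock a sample tube onto the bench homogeniser and start it

## Task

Fit the sample tube (the one with two metal pins on its cap) cap-down into the collar of the tube homogeniser: pins in at the slots, push down against the spring, turn a quarter turn clockwise seen from above, and let it come up so that it sits locked, upright and let go. Only then press the start button fully in. Keep the tube upright all the way and leave the other bottle, tube and beaker where they stand.

Things in the scene. Friction and masses are not known exactly. Their poses are not given: they have to be found in the camera images.
- sample_tube: Off-white tube, 130 mm tall, about 120 g, standing upside down on its grey ribbed cap (46 mm diameter, 30 mm tall, lower edge bevelled). Two round steel pins on opposite sides of the cap set it apart: 10 mm thick, centred 7 mm above the underside, tips 30 mm from the axis. Origin: centre of the cap's underside, z up the tube, pins along its +x and -x (alike: a half turn makes no difference).
- tube_grip (a point): Point on the sample tube's axis 90 mm above the cap's underside, a good place to hold it: the body is a plain round cylinder of 34 mm diameter from 36 to 118 mm up (under it a 39 mm flange), then rounds off.
- drive: Tube homogeniser: white box fixed on the bench, 180 (x) x 280 (y) x 60 mm tall, origin at the centre of its underside. On its top deck, at y = +72 mm (its left, seen from the robot), stands the round grey metal bayonet collar; at the other end are the display, a 24 mm speed knob 15 mm tall (x +44, y -45 mm) and the start button.
- socket (a point): Centre of the collar's mouth, level with its top, 90 mm above the bench; axes parallel to the drive's. Collar 80 mm outside, 30 mm tall, bore 49.6 mm. Two slots in its inner lip, open at the top and 14.5 mm wide or more, let the pins in on the +x and the -x side. Until it is pushed, a tube put in rests on the sprung plate with its underside about 12 mm below the mouth.
- coupling (a joint): Downward travel of the sprung round plate in the collar on which the cap's underside rests: 0 up (11 mm below the mouth), 0.015 m at its solid stop (26 mm below). It pushes back 0.85 N per mm: 5 N at 6 mm, 10 N at 12 mm.
- lock_seat (a point): Place of the tube's origin when locked: on the axis, 17 mm below the mouth. With the underside pushed to 22 mm below the mouth or lower (23 to 25 is good) the pins pass under the lip and the tube turns 90 degrees clockwise seen from above (not the other way), to a stop 3 degrees further. Let up there, the pins rise 5 mm into notches, along the drive's +y and -y, with 3 degrees of play.
- start_top (a point): Centre of the top of the round white 30 mm start button, 78 mm above the bench (drive frame x -42, y -72 mm). Pressed straight down.
- start (a joint): Travel of the start button: 0 out, 0.006 m fully down. A spring brings it back; 1.5 N to begin, 5 N at the bottom.
- plain_tube: Bystander: slimmer tube standing on a 40 mm grey cap without pins, 118 mm tall, pointed top. Origin under its centre.
- reagent: Bystander: amber reagent bottle, 56 mm diameter, 115 mm tall. Origin under its centre.
- beaker: Bystander: glass beaker, 68 mm diameter, 90 mm tall. Origin under its centre.
Things that resemble listed ones, but are neither listed nor needed, are in the scene too. What is shaped like the sample_tube but pink or turquoise is not meant.

How it is judged:
By the outcome, as a careful person would: the job done as asked, in the order asked, and still so for the second after the job is handed in, with the robot touching nothing.
It also fails if it takes over 59 s, if anything falls off the work surface, if the arm or the gripper's body presses on something with over 40 N, if the wrist force passes 120 N, or if a joint passes its speed limit or range.

## Robot

A 7-joint arm with a two-finger parallel gripper is mounted at the origin on the work surface. World frame = base frame: x ahead of the robot, y to its left, z up, the work surface at z = 0. Lengths are in m, angles in rad, forces in N, time in s.
With the tool pointing down it reaches from about 0.4 to 0.85 m from the base axis. Payload 10.4 kg.
Tool frame: the origin (TCP) lies on the centre line of the jaws, within the pads' length; the fingertips stand 11 mm ahead of it and the grasp point (between the pads) lies 8 mm behind it (manip.finger_overhang is the distance from the TCP to the fingertips, in m); z points along the fingers, y is the line along which they close (so a half turn about z gives the same grasp; the last joint's range is limited). The gripper opens to 85 mm and grips with 20 to 120 N. Pads are 22 mm wide; open, the fingers measure 114 mm over their backs; the gripper's body (76 mm by 85 mm) begins 54 mm behind the grasp point. The pads swing forward as they close: fully open they stand 13 mm farther back than shut.
Start: joints at [-0.023, 0.332, -0.065, 1.46, 0.022, 1.35, -0.088], TCP at [0.625, 0, 0.242] pointing down, gripper open.
Joint ranges: [-2.6, 2.6], [-0.5, 2.12], [-1.47, 1.34], [0.16, 2.42], [-1.27, 4.41], [0.06, 2.06], [-2.6, 2.6]. Speed limits (rad/s): [2.22, 2.22, 2.79, 2.79, 3.14, 3.14, 3.14].

## Interface

Orientations are given as a unit quaternion [x, y, z, w].
In Python, from workcell import manip, imaging, workorder gives the robot as it stands.
- The arm moves only by the tool jog_arm, never from a script. Its argument "deltas" is a list of rows, each an object with "gripper": the opening, from 0 (shut) to 1 (fully open); "offset": the shift along the tool's x, y, z in m, a list of three; "rotation": the turn, a rotation vector about the tool's x, y, z in degrees, a list of three. In form: [{"gripper": gripper, "offset": [tx, ty, tz], "rotation": [ax, ay, az]}, ...]. A call has 1 to 20 rows; each row shifts and turns the commanded pose from where the row before left it, along the tool's axes as they then stand; what a row does not reach is not made up. A row lasts 1/10 s, in which the tool goes at most 50 mm and 8.59 degrees, less where a joint would pass 70% of its speed; a pose out of reach is approached as far as the arm can. A call with a gripper value outside its range is refused whole. The fingers move at their own pace and stop on an object; "newtons" is the grip in N (left out, the last holds). Time passes only in rows, so rows that do not move let the fingers close. It gives the time, the measured TCP pose, the force, the opening and the grip force at its end, in the units of the state.
- manip.get_obs(): the state, without advancing time (a new reading comes with each control period).
- imaging.camera(name): name is "scene" or "side" or "wrist"; returns the picture (400x640x3 uint8, blue, green, red); there is no depth.
- imaging.camera_model(name): a dict with "camera_matrix" (3x3 intrinsics, pixels), "world_to_cam" (4x4, takes a point from world to camera coordinates); the wrist camera has in their place "hand_eye" (4x4, takes a point from camera to tool coordinates, whose origin is the TCP and whose axes are the flange's). Camera axes: x right, y up, looking along -z (the intrinsics and any distortion apply to the point x, -y, -z); pixel columns grow to the right and rows downward; lengths in m; the calibration is good to about 2 mm. A picture is of the moment at which its call begins: read the wrist's pose just before it. camera_model takes no time and is no camera call.
- workorder.hand_in(): hands the job in; it is judged then, once.
The state is a dict: "clock": time; "joint_pos": joint angles; "joint_velocities": joint speeds; "tau": joint torques, N m; "position": TCP position; "ee_rot": TCP orientation; "ft_force": force on the tool from outside, world axes, zero at the start; "torque": the same for the moment, N m; "grip_width": opening from 0.0 (shut) to 1.0 (fully open); "grasp_force": force on a finger pad.
Only numpy, scipy, OpenCV 4.12 (cv2) and the standard library are available. Lean on these libraries where they do the work, as an engineer would, in place of code of your own. Each camera call takes 0.05 s, during which the arm holds its last target. There are 200 camera calls.

## Working session

There is one attempt and no reset: what is moved stays moved. The work goes in short steps, Python scripts to look and compute and a tool call to move; the robot and the scene stay as the last step left them, time stands still between calls to the robot, and variables do not carry over. Pictures are saved under pics/ and viewed, at most 10 in all, crops included, and the job is handed in when it is done.

Besides the shell and the picture viewer there is one more tool, called as name(argument=value, ...) on one line, values as JSON. jog_arm: Moves the arm, as the interface text tells. Its arguments: {"type":"object","properties":{"deltas":{"type":"array","items":{"type":"object","properties":{"gripper":{"type":"number"},"offset":{"type":"array","items":{"type":"number"}},"rotation":{"type":"array","items":{"type":"number"}}}}},"newtons":{"type":"number"}},"required":["deltas"]}

```bash
mkdir -p pics; python3 - <<'E'
from workcell import manip, imaging
import cv2, numpy as np
o=manip.get_obs(); print({k:np.round(v,4).tolist() for k,v in o.items()})
for n in ("scene","side","wrist"):
    cv2.imwrite(f"pics/{n}0.png",imaging.camera(n)); m=imaging.camera_model(n)
    print(n,{k:(np.round(v,4).tolist() if not isinstance(v,str) else v) for k,v in m.items()})
a=[cv2.imread(f"pics/{n}0.png") for n in("scene","side")]
E
```

```text
{'clock': 0.0, 'joint_pos': [-0.0226, 0.3329, -0.0647, 1.4609, 0.0216, 1.3499, -0.0885], 'joint_velocities': [-0.0009, 0.0014, -0.0002, 0.0002, 0.0003, 0.0, -0.003], 'tau': [0.0005, -62.545, 0.0497, -39.161, 0.0164, 0.0098, -0.0], 'position': [0.6246, -0.0, 0.2415], 'ee_rot': [0.7071, 0.7071, -0.0006, -0.0005], 'ft_force': [-0.0359, 0.1696, -1.0237], 'torque': [-0.0415, -0.005, 0.0301], 'grasp_force': 0.0, 'grip_width': 1.0022}
scene {'camera_matrix': [[505.7209, 0.0, 321.3911], [0.0, 505.7209, 199.4894], [0.0, 0.0, 1.0]], 'world_to_cam': [[-0.2128, 0.9769, 0.0177, 0.1655], [-0.7331, -0.1716, 0.6581, 0.2726], [0.646, 0.1271, 0.7527, -1.5688], [0.0, 0.0, 0.0, 1.0]]}
side {'camera_matrix': [[364.8164, 0.0, 320.2451], [0.0, 364.8164, 203.5962], [0.0, 0.0, 1.0]], 'world_to_cam': [[0.9541, -0.2993, -0.011, -0.4434], [0.216, 0.6622, 0.7175, -0.1359], [-0.2075, -0.6869, 0.6965, -0.7765], [0.0, 0.0, 0.0, 1.0]]}
wrist {'camera_matrix': [[276.8861, 0.0, 323.0315], [0.0, 276.8861, 199.1283], [0.0, 0.0, 1.0]], 'hand_eye': [[-0.0003, 0.9597, 0.2811, 0.0712], [1.0, 0.0002, 0.0004, -0.0019], [0.0004, 0.2811, -0.9597, -0.1313], [0.0, 0.0, 0.0, 1.0]]}
```

View pics/scene0.png

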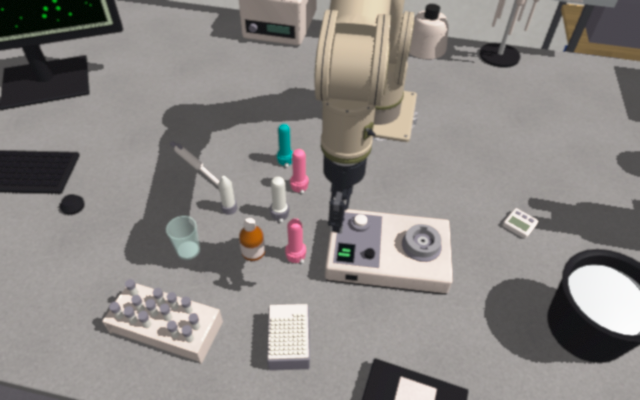

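View pics/side0.png

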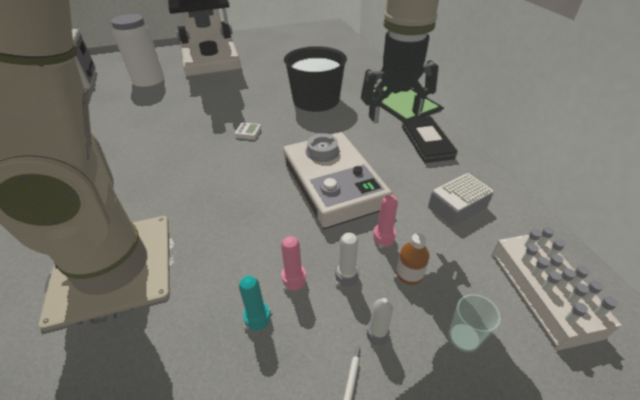

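The scene picture shows the white sample tube at about (279,198), the plain tube at (228,195) and the collar at (423,241). In the side picture the sample tube is at (347,260) and the collar at (323,146). I'll enlarge both.

```bash
cat > h.py <<'E'
from workcell import manip, imaging
import cv2, numpy as np
from scipy.spatial.transform import Rotation as R
def model(n,obs=None):
    m=imaging.camera_model(n); K=np.array(m["camera_matrix"])
    if n=="wrist":
        T=np.eye(4); T[:3,:3]=R.from_quat(obs["ee_rot"]).as_matrix(); T[:3,3]=obs["position"]
        return K,np.linalg.inv(T@np.array(m["hand_eye"])),m
    return K,np.array(m["world_to_cam"]),m
def ray(n,px,obs=None):
    K,W,_=model(n,obs); d=np.linalg.inv(K)@[px[0],px[1],1]; d=np.array([d[0],-d[1],-d[2]])
    return -W[:3,:3].T@W[:3,3], W[:3,:3].T@d
def at_z(n,px,z,obs=None):
    c,d=ray(n,px,obs); return c+d*(z-c[2])/d[2]
def proj(n,p,obs=None):
    K,W,_=model(n,obs); q=W[:3,:3]@np.array(p)+W[:3,3]; u=K@[q[0],-q[1],-q[2]]; return u[:2]/u[2]
E
python3 - <<'E'
from h import *
a=cv2.imread("pics/scene0.png");b=cv2.imread("pics/side0.png")
def cr(i,x,y,w,h,s): return cv2.resize(i[y:y+h,x:x+w],None,fx=s,fy=s,interpolation=cv2.INTER_CUBIC)
t=cr(a,255,165,60,70,5); u=cr(a,320,205,140,90,3.5)[:350]
v=cr(b,320,225,60,65,4); w=cr(b,280,125,115,105,3.4)
c=np.zeros((600,800,3),np.uint8)
for im,x,y in((cr(a,260,170,50,60,5),0,0),(cr(a,320,205,140,90,3.5),260,0),(cr(b,320,225,60,65,4),0,320),(cr(b,280,125,115,80,3.5),260,320)):
    im=im[:600-y,:800-x]; c[y:y+im.shape[0],x:x+im.shape[1]]=im
cv2.imwrite("pics/crop1.png",c)
for n,t,k in(("scene",(279,217),(423,240)),("side",(347,280),(323,147))):
    print(n,at_z(n,t,0),at_z(n,k,.09))
for n in("scene","side"): print(imaging.camera_model(n).keys())
E
```

```text
scene [ 0.47389867 -0.1764403   0.        ] [0.53470974 0.17844544 0.09      ]
side [ 0.46486069 -0.18282211  0.        ] [0.52177009 0.1549984  0.09      ]
dict_keys(['camera_matrix', 'world_to_cam'])
dict_keys(['camera_matrix', 'world_to_cam'])
```

View pics/crop1.png

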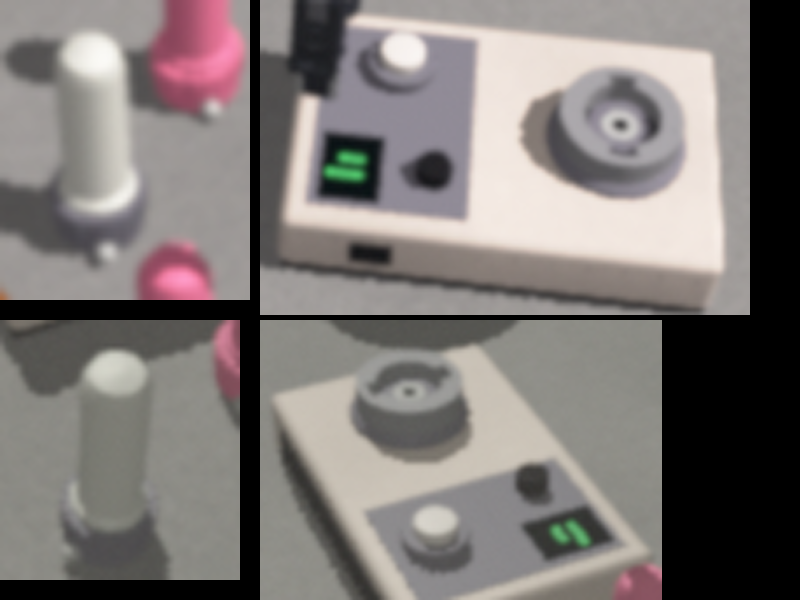

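The crop shows the sample tube with its near pin at scene (281,220). The collar mouth is centred at scene (423,238.7) and side (323,141.6), and the button top at scene (361,219) and side (330,183).

```bash
python3 - <<'E'
from h import *
from scipy.optimize import least_squares
def tri(ps):
    A=np.zeros((3,3));b=np.zeros(3)
    for n,p in ps:
        c,d=ray(n,p); d/=np.linalg.norm(d); M=np.eye(3)-np.outer(d,d); A+=M;b+=M@c
    return np.linalg.solve(A,b)
for nm,s,d,z in(("collar",(422.9,238.7),(323.1,141.6),.09),("button",(361.1,219.3),(330.3,182.7),.078)):
    print(nm,tri([("scene",s),("side",d)]),at_z("scene",s,z),at_z("side",d,z))
# axis of tube: plane normals from two image points each
N=[];B=[]
for n,a,b in(("scene",(278.4,182),(279.8,208)),("side",(348.5,240),(347.5,275))):
    c,d1=ray(n,a);_,d2=ray(n,b); nn=np.cross(d1,d2); nn/=np.linalg.norm(nn); print(n,nn); N.append(nn); B.append(nn@c)
N=np.array(N);B=np.array(B)
for z in(0,.06,.12): print(z,np.linalg.solve(N[:,:2],B-N[:,2]*z))
print("pin",at_z("scene",(281.4,220),.007))
E
```

```text
collar [0.52988252 0.17832797 0.08908065] [0.53111214 0.17792342 0.09      ] [0.52929898 0.17770033 0.09      ]
button [0.49912122 0.03199282 0.07835713] [0.49754199 0.03276393 0.078     ] [0.49982491 0.03089906 0.078     ]
scene [ 0.30453856 -0.95245336  0.0094264 ]
side [-0.92790347  0.37202531 -0.0243375 ]
0 [ 0.46893627 -0.17461644]
0.06 [ 0.46740424 -0.17451248]
0.12 [ 0.46587221 -0.17440851]
pin [ 0.4873316 -0.1661631  0.007    ]
```

```bash
python3 - <<'E'
from h import *
for n,p in dict(pink1=(299,185),pink2=(295,257),teal=(285,160),plain=(229,207),reag=(252,253),beak=(187,250)).items(): print(n,at_z("scene",p,.01).round(3))
E
```

```text
pink1 [ 0.364 -0.151  0.01 ]
pink2 [ 0.59  -0.105  0.01 ]
teal [ 0.281 -0.212  0.01 ]
plain [ 0.479 -0.307  0.01 ]
reag [ 0.602 -0.207  0.01 ]
beak [ 0.629 -0.359  0.01 ]
```

jog_arm(deltas=[{"gripper":1,"offset":[-0.04,-0.04,0]},{"gripper":1,"offset":[-0.04,-0.04,0]},{"gripper":1,"offset":[-0.04,-0.04,0]},{"gripper":1,"offset":[-0.04,-0.04,0]},{"gripper":1,"offset":[-0.025,0,0]},{"gripper":1},{"gripper":1},{"gripper":1}])

```text
schema error: expected keys gripper, offset, rotation
```

jog_arm(deltas=[{"gripper":1,"offset":[-0.03,-0.03,0],"rotation":[0,0,0]},{"gripper":1,"offset":[-0.035,-0.03,0],"rotation":[0,0,0]},{"gripper":1,"offset":[-0.035,-0.03,0],"rotation":[0,0,0]},{"gripper":1,"offset":[-0.035,-0.03,0],"rotation":[0,0,0]},{"gripper":1,"offset":[-0.035,-0.03,0],"rotation":[0,0,0]},{"gripper":1,"offset":[-0.02,-0.01,0],"rotation":[0,0,0]},{"gripper":1,"offset":[0,0,0],"rotation":[0,0,0]},{"gripper":1,"offset":[0,0,0],"rotation":[0,0,0]},{"gripper":1,"offset":[0,0,0],"rotation":[0,0,0]}])

```text
clock: 1.05
position: [0.4656, -0.1888, 0.2422]
ee_rot: [0.706, 0.708, 0.0, -0.0]
ft_force: [0.4, 0.5, -0.5]
grip_width: 1.0
grasp_force: 0.0
```

```bash
python3 - <<'E'
from h import *
o=manip.get_obs(); i=imaging.camera("wrist"); cv2.imwrite("pics/w1.png",i)
import json; json.dump({k:np.array(o[k]).tolist() for k in("position","ee_rot")},open("w1.json","w"))
print(o["clock"],o["position"],o["joint_velocities"])
print(proj("wrist",[.467,-.1745,.0],o),proj("wrist",[.467,-.1745,.13],o))
E
```

```text
1.05 [ 0.46556841 -0.18880905  0.24215114] [-0.00724679  0.00337433 -0.00221567 -0.00194246  0.00036075  0.00029525
  0.00201313]
[325.63694255 161.98182762] [326.86929739 183.88399917]
```

View pics/w1.png

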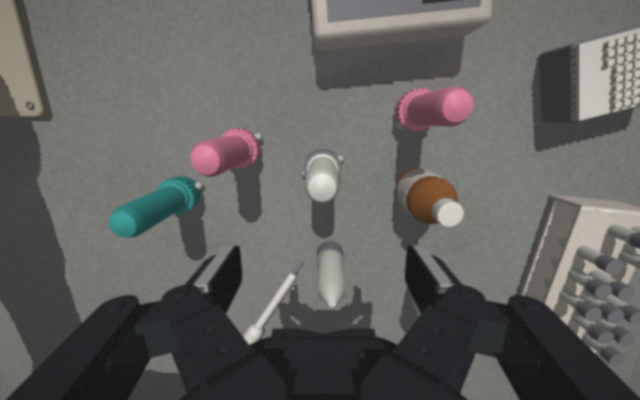

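The wrist view shows the sample tube with its top at (322,183) and one pin at (341,159). I'll enlarge it.

```bash
python3 - <<'E'
from h import *
i=cv2.imread("pics/w1.png"); cv2.imwrite("pics/w1c.png",cv2.resize(i[135:210,280:365],None,fx=7,fy=7,interpolation=cv2.INTER_CUBIC))
E
```

```text
(no output)
```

View pics/w1c.png

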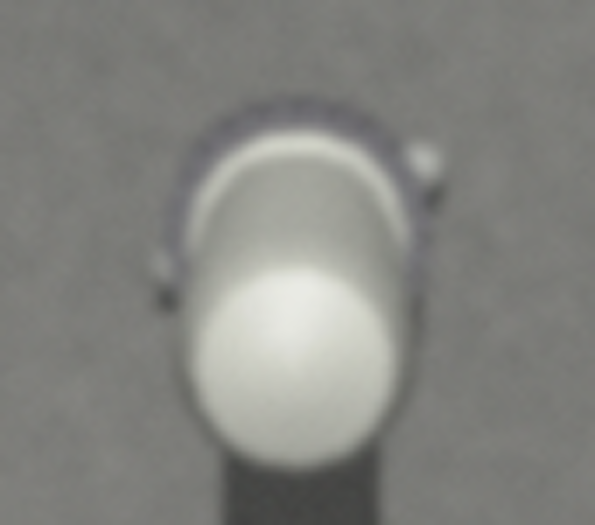

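```bash
python3 - <<'E'
from h import *
import json; o=json.load(open("w1.json"))
f=lambda x,y,z: at_z("wrist",(280+(x+.5)/7-.5,135+(y+.5)/7-.5),z,o)
r=f(425,162,.01);l=f(162,276,.01); d=r-l
print(r,l,(r+l)/2,np.linalg.norm(d),np.degrees(np.arctan2(d[1],d[0])))
print("top",f(294,367,.118)); print("cap rim top",f(298,97,.03),"L",f(172,230,.03),"R",f(427,230,.03))
# expected circle for candidate center
for c in((.467,-.1745),(r+l)[:2]/2):
    for z,rr in((.118,.017),(.03,.023)):
        P=np.array([proj("wrist",[c[0]+rr*np.cos(a),c[1]+rr*np.sin(a),z],o) for a in np.linspace(0,6.28,60)])
        P=((P-[280,135])*7); print(np.round(c,4),z,P.min(0).round(),P.max(0).round())
E
```

```text
[ 0.48607951 -0.16734228  0.01      ] [ 0.43643337 -0.18907649  0.01      ] [ 0.46125644 -0.17820939  0.01      ] 0.05419515309962473 23.64295274956279
top [ 0.46215675 -0.18034315  0.118     ]
cap rim top [ 0.46237073 -0.15327028  0.03      ] L [ 0.43987328 -0.17680143  0.03      ] R [ 0.48542803 -0.17673198  0.03      ]
[ 0.467  -0.1745] 0.118 [201. 196.] [453. 443.]
[ 0.467  -0.1745] 0.03 [192.  84.] [450. 340.]
[ 0.4613 -0.1782] 0.118 [159. 224.] [410. 469.]
[ 0.4613 -0.1782] 0.03 [160. 105.] [417. 360.]
```

Tube at about (0.4625, -0.177), pins at 23.6°. Before gripping, I'll measure the collar from the same relative view so that camera bias cancels.

jog_arm(deltas=[{"gripper":1,"offset":[0.025,0.005,0],"rotation":[0,0,0]},{"gripper":1,"offset":[0.045,0.008,0],"rotation":[0,0,0]},{"gripper":1,"offset":[0.045,0.008,0],"rotation":[0,0,0]},{"gripper":1,"offset":[0.045,0.008,0],"rotation":[0,0,0]},{"gripper":1,"offset":[0.045,0.008,0],"rotation":[0,0,0]},{"gripper":1,"offset":[0.045,0.008,0],"rotation":[0,0,0]},{"gripper":1,"offset":[0.045,0.008,0],"rotation":[0,0,0]},{"gripper":1,"offset":[0.045,0.008,0],"rotation":[0,0,0]},{"gripper":1,"offset":[0.015,0.006,0],"rotation":[0,0,0]},{"gripper":1,"offset":[0,0,0],"rotation":[0,0,0]},{"gripper":1,"offset":[0,0,0],"rotation":[0,0,0]},{"gripper":1,"offset":[0,0,0],"rotation":[0,0,0]},{"gripper":1,"offset":[0,0,0],"rotation":[0,0,0]}])

```text
clock: 2.4
position: [0.5321, 0.1636, 0.2425]
ee_rot: [0.708, 0.706, -0.0, 0.0]
ft_force: [-0.2, -0.1, 0.3]
grip_width: 1.002
grasp_force: 0.0
```

```bash
python3 - <<'E'
from h import *
o=manip.get_obs(); i=imaging.camera("wrist"); cv2.imwrite("pics/w2.png",i)
import json; json.dump({k:np.array(o[k]).tolist() for k in("position","ee_rot")},open("w2.json","w"))
print(o["clock"],o["position"],o["ee_rot"]); c=proj("wrist",[.53,.178,.09],o).round().astype(int); b=proj("wrist",[.499,.032,.078],o); print(c,b)
x,y=c[0]-50,max(c[1]-50,0); print(x,y)
z=cv2.resize(i[y:y+100,x:x+100],None,fx=4.5,fy=4.5,interpolation=cv2.INTER_CUBIC)
s=cv2.resize(i[:,140:460],None,fx=1,fy=1)
q=np.zeros((450,780,3),np.uint8); q[:,:450]=z[:450,:450]; q[:400,455:775]=s; cv2.imwrite("pics/w2c.png",q)
E
```

```text
2.4 [0.53214877 0.16360952 0.24246867] [ 7.07828615e-01  7.06384168e-01 -2.02640474e-05  2.41328504e-04]
[323 175] [297.95083651 289.7222049 ]
273 125
```

View pics/w2c.png

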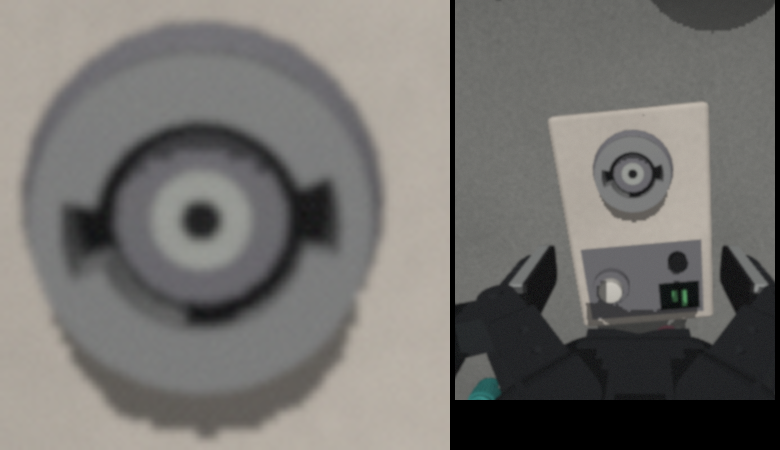

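The collar's mouth is centred at crop (203,222), with slots at (83,240) and (325,215). The box's far edge runs from (236,118) to (392,102) in the full image, and the button top is at (295,291).

```bash
python3 - <<'E'
from h import *
import json; o=json.load(open("w2.json"))
f=lambda x,y,z: at_z("wrist",(273+(x+.5)/4.5-.5,125+(y+.5)/4.5-.5),z,o)
an=lambda d: np.degrees(np.arctan2(d[1],d[0]))
c=f(203,222,.09); print("c",c, "diam", f(381,210,.09)-f(24,210,.09), f(203,52,.09)-f(203,392,.09))
print("bore",f(303,222,.09)-f(103,222,.09))
print("slots",an(f(325,215,.088)-f(83,240,.088)), (f(325,215,.088)+f(83,240,.088))/2)
e=[at_z("wrist",p,.06,o) for p in((236,118),(392,102))]; print("edge",an(e[1]-e[0]),np.linalg.norm(e[1]-e[0]))
b=at_z("wrist",(295,291),.078,o); print("b",b, an(c-b)-an([42,144]),np.linalg.norm((c-b)[:2]))
E
```

```text
c [0.52470175 0.17899027 0.09      ] diam [ 0.08228827 -0.00019232  0.        ] [0.00061861 0.07988789 0.        ]
bore [ 0.0462267  -0.00010801  0.        ]
slots 5.856551199707086 [0.52480365 0.17728628 0.088     ]
edge 5.438522242852331 0.16927046182576225
b [0.49531103 0.03019235 0.078     ] 5.0869090612427925 0.15167279012347223
```

jog_arm(deltas=[{"gripper":1,"offset":[-0.025,-0.005,0],"rotation":[0,0,0]},{"gripper":1,"offset":[-0.045,-0.009,0],"rotation":[0,0,0]},{"gripper":1,"offset":[-0.045,-0.009,0],"rotation":[0,0,0]},{"gripper":1,"offset":[-0.045,-0.009,0],"rotation":[0,0,0]},{"gripper":1,"offset":[-0.045,-0.009,0],"rotation":[0,0,0]},{"gripper":1,"offset":[-0.045,-0.009,0],"rotation":[0,0,0]},{"gripper":1,"offset":[-0.045,-0.009,0],"rotation":[0,0,0]},{"gripper":1,"offset":[-0.045,-0.009,0],"rotation":[0,0,0]},{"gripper":1,"offset":[0,0,0],"rotation":[0,0,0]},{"gripper":1,"offset":[0,0,0],"rotation":[0,0,0]},{"gripper":1,"offset":[0,0,0],"rotation":[0,0,0]}])

```text
clock: 3.55
position: [0.4642, -0.174, 0.2424]
ee_rot: [0.707, 0.707, 0.0, -0.0]
ft_force: [-0.5, 0.0, -0.6]
grip_width: 1.0
grasp_force: 0.0
```

jog_arm(deltas=[{"gripper":1,"offset":[-0.002,0,0.02],"rotation":[0,0,0]},{"gripper":1,"offset":[0,0,0.03],"rotation":[0,0,0]},{"gripper":1,"offset":[0,0,0.03],"rotation":[0,0,0]},{"gripper":1,"offset":[0,0,0.03],"rotation":[0,0,0]},{"gripper":1,"offset":[0,0,0.025],"rotation":[0,0,0]},{"gripper":1,"offset":[0,0,0.015],"rotation":[0,0,0]},{"gripper":1,"offset":[0,0,0.01],"rotation":[0,0,0]},{"gripper":0.7,"offset":[0,0,0],"rotation":[0,0,0]},{"gripper":0.55,"offset":[0,0,0],"rotation":[0,0,0]},{"gripper":0.55,"offset":[0,0,0],"rotation":[0,0,0]},{"gripper":0.5,"offset":[0,0,0],"rotation":[0,0,0]},{"gripper":0.47,"offset":[0,0,0],"rotation":[0,0,0]},{"gripper":0.47,"offset":[0,0,0],"rotation":[0,0,0]}], newtons=20)

```text
clock: 4.85
position: [0.4642, -0.1771, 0.0826]
ee_rot: [0.707, 0.707, 0.0, 0.0]
ft_force: [-0.0, -0.5, -0.0]
grip_width: 0.47
grasp_force: 0.0
```

```bash
python3 - <<'E'
from h import *
o=manip.get_obs(); i=imaging.camera("wrist"); cv2.imwrite("pics/w3.png",i)
print(o["position"],o["grip_width"],o["ft_force"],o["grasp_force"]); 
for p in([0,.0,-.082+.082],): pass
P=np.array(o["position"])
print([proj("wrist",[P[0],P[1],z],o).round() for z in(.01,.05,.09,.13)])
E
```

```text
[ 0.46418808 -0.17706653  0.08262448] 0.4703148469836955 [-0.01796433 -0.50769274 -0.00459883] 0.0
[array([326., 213.]), array([326., 234.]), array([327., 266.]), array([328., 322.])]
```

View pics/w3.png

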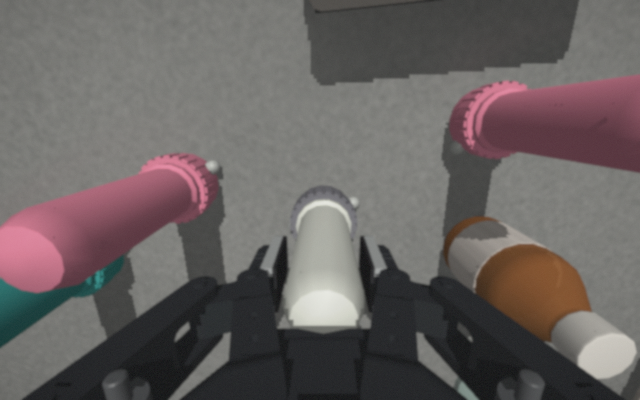

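The tube is centred between the pads (pads 288–361, tube about 324 at row 260), so I'll close and lift slightly.

jog_arm(deltas=[{"gripper":0.3,"offset":[0,0,0],"rotation":[0,0,0]},{"gripper":0.2,"offset":[0,0,0],"rotation":[0,0,0]},{"gripper":0.2,"offset":[0,0,0],"rotation":[0,0,0]},{"gripper":0.2,"offset":[0,0,0],"rotation":[0,0,0]},{"gripper":0.2,"offset":[0,0,0],"rotation":[0,0,0]}], newtons=60)

```text
clock: 5.4
position: [0.4643, -0.1771, 0.0827]
ee_rot: [0.707, 0.707, 0.0, 0.0]
ft_force: [-1.4, 0.2, 5.8]
grip_width: 0.386
grasp_force: 59.6
```

```bash
python3 - <<'E'
from h import *
o=manip.get_obs(); i=imaging.camera("wrist"); cv2.imwrite("pics/w4.png",i)
print(o["position"],o["grip_width"],o["ft_force"],o["grasp_force"])
a=cv2.imread("pics/w3.png")
for n,y in(("row",225),("cap",207)):
    print(n,[int(v) for v in a[y,280:372,1]]); print([int(v) for v in i[y,280:372,1]])
# template shift of cap before/after closing
t=a[182:222,286:364]; r=cv2.matchTemplate(i[170:235,270:380],t,cv2.TM_CCOEFF_NORMED); print(cv2.minMaxLoc(r)[1:], "ref (16,12)")
E
```

```text
[ 0.46430161 -0.17706914  0.08265976] 0.38580621458542214 [-1.43305035  0.23010817  5.82542517] 59.62488234043121
row [132, 129, 129, 127, 125, 124, 124, 124, 128, 128, 123, 118, 117, 120, 127, 143, 170, 183, 179, 165, 145, 138, 143, 146, 152, 155, 156, 160, 161, 163, 164, 166, 167, 168, 170, 172, 171, 170, 173, 171, 172, 174, 172, 174, 176, 173, 174, 173, 171, 172, 170, 170, 167, 169, 168, 166, 167, 164, 163, 162, 158, 156, 153, 149, 146, 142, 140, 148, 167, 179, 172, 152, 128, 120, 117, 113, 114, 122, 131, 133, 132, 132, 128, 127, 126, 126, 127, 129, 130, 130, 130, 128]
[130, 129, 126, 126, 123, 123, 123, 125, 131, 129, 122, 117, 117, 119, 128, 148, 171, 182, 179, 163, 144, 139, 143, 147, 151, 154, 157, 158, 160, 162, 165, 164, 166, 169, 170, 169, 170, 171, 170, 173, 172, 172, 173, 173, 174, 173, 172, 173, 173, 170, 170, 168, 168, 166, 166, 164, 165, 163, 162, 159, 157, 154, 150, 149, 145, 141, 139, 148, 166, 177, 168, 144, 125, 118, 115, 113, 113, 122, 129, 131, 130, 130, 128, 126, 122, 124, 125, 127, 129, 131, 131, 127]
cap [129, 127, 131, 130, 132, 131, 132, 133, 133, 133, 130, 
[... 217 characters left out ...]
9, 205, 210, 216, 218, 217, 215, 201, 178, 153, 136, 124, 119, 119, 119, 117, 113, 109, 108, 115, 122, 121, 114, 109, 113, 122, 128, 130, 131, 131, 133, 133, 135, 135, 134, 135, 134, 134]
[128, 126, 129, 129, 130, 131, 130, 132, 131, 132, 131, 128, 125, 113, 101, 104, 107, 113, 118, 117, 120, 120, 129, 152, 178, 200, 213, 217, 219, 220, 219, 215, 210, 198, 185, 177, 175, 170, 170, 169, 170, 169, 173, 169, 172, 170, 171, 172, 171, 174, 177, 182, 187, 193, 200, 205, 211, 215, 218, 216, 209, 193, 174, 149, 130, 122, 121, 119, 117, 118, 117, 106, 104, 112, 118, 118, 112, 106, 113, 123, 128, 131, 130, 133, 132, 134, 134, 134, 134, 133, 133, 131]
(0.9983364343643188, (16, 0), (16, 12)) ref (16,12)
```

jog_arm(deltas=[{"gripper":0.2,"offset":[0,0,-0.015],"rotation":[0,0,0]},{"gripper":0.2,"offset":[0,0,-0.03],"rotation":[0,0,0]},{"gripper":0.2,"offset":[0,0,-0.03],"rotation":[0,0,0]},{"gripper":0.2,"offset":[0,0,-0.03],"rotation":[0,0,0]},{"gripper":0.2,"offset":[0,0,-0.025],"rotation":[0,0,0]},{"gripper":0.2,"offset":[0.015,0.002,-0.01],"rotation":[0,0,0]},{"gripper":0.2,"offset":[0.035,0.006,0],"rotation":[0,0,0]},{"gripper":0.2,"offset":[0.04,0.008,0],"rotation":[0,0,0]},{"gripper":0.2,"offset":[0.04,0.008,0],"rotation":[0,0,0]},{"gripper":0.2,"offset":[0.04,0.008,0],"rotation":[0,0,0]},{"gripper":0.2,"offset":[0.04,0.008,0],"rotation":[0,0,0]},{"gripper":0.2,"offset":[0.04,0.008,0],"rotation":[0,0,0]},{"gripper":0.2,"offset":[0.04,0.006,0],"rotation":[0,0,0]},{"gripper":0.2,"offset":[0.04,0.005,0],"rotation":[0,0,0]},{"gripper":0.2,"offset":[0.025,0.004,0],"rotation":[0,0,0]},{"gripper":0.2,"offset":[0,0,0],"rotation":[0,0,6]},{"gripper":0.2,"offset":[0,0,0],"rotation":[0,0,6]},{"gripper":0.2,"offset":[0,0,0],"rotation":[0,0,6]},{"gripper":0.2,"offset":[0,0,0],"rotation":[0,0,0]},{"gripper":0.2,"offset":[0,0,0],"rotation":[0,0,0]}])

```text
clock: 7.45
position: [0.5268, 0.1779, 0.2219]
ee_rot: [0.808, 0.589, -0.0, -0.0]
ft_force: [-0.4, -0.1, -1.4]
grip_width: 0.379
grasp_force: 59.9
```

```bash
python3 - <<'E'
from h import *
o=manip.get_obs()
print(o["position"],R.from_quat(o["ee_rot"]).as_matrix().round(4),o["ft_force"],o["grasp_force"],o["joint_pos"])
P=np.array(o["position"])
ims=[]
for n,w,h in(("scene",100,100),("side",100,100)):
    i=imaging.camera(n); cv2.imwrite(f"pics/{n}5.png",i)
    c=proj(n,[P[0],P[1],P[2]-.1]).round().astype(int); x,y=max(c[0]-40,0),max(c[1]-50,0); print(n,x,y,"cap",proj(n,P-[0,0,.0827]),proj(n,P-[0,0,.0527]))
    ims.append(cv2.resize(i[y:y+100,x:x+80],(400,500),interpolation=cv2.INTER_CUBIC))
cv2.imwrite("pics/c5.png",np.hstack(ims))
E
```

```text
[0.52678302 0.17793277 0.22189579] [[ 3.06e-01  9.52e-01 -7.00e-04]
 [ 9.52e-01 -3.06e-01 -3.00e-04]
 [-5.00e-04 -6.00e-04 -1.00e+00]] [-0.36803364 -0.11918902 -1.42972889] 59.8615837097168 [-0.20562899  0.20538557 -0.23099002  1.66560742  0.04876107  1.27696528
 -0.75711609]
scene 386 178 cap [426.88288831 223.59179448] [429.34027731 214.838458  ]
side 282 81 cap [322.00272851 125.26636335] [321.90871108 114.60685225]
```

View pics/c5.png

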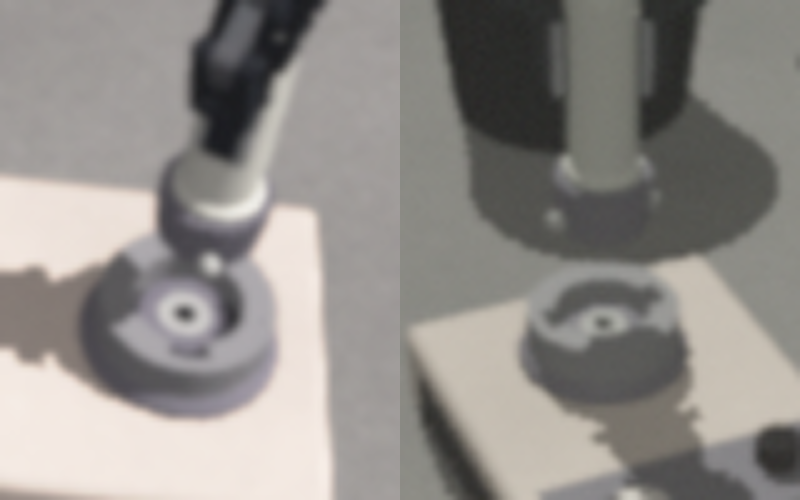

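The tube hangs over the collar. In the side view cap and mouth are both centred at about crop x 605. In the scene view the cap is at 214 and the mouth at 183, which matches a vertical descent within about 1.5 mm. The near pin, at scene crop (212,265), lines up with the front slot. I'll descend gently.

jog_arm(deltas=[{"gripper":0.2,"offset":[0,0,0.015],"rotation":[0,0,0]},{"gripper":0.2,"offset":[0,0,0.015],"rotation":[0,0,0]},{"gripper":0.2,"offset":[0,0,0.01],"rotation":[0,0,0]},{"gripper":0.2,"offset":[0,0,0.004],"rotation":[0,0,0]},{"gripper":0.2,"offset":[0,0,0.003],"rotation":[0,0,0]},{"gripper":0.2,"offset":[0,0,0.003],"rotation":[0,0,0]},{"gripper":0.2,"offset":[0,0,0.003],"rotation":[0,0,0]},{"gripper":0.2,"offset":[0,0,0],"rotation":[0,0,0]},{"gripper":0.2,"offset":[0,0,0],"rotation":[0,0,0]}])

```text
clock: 8.45
position: [0.5271, 0.1781, 0.1695]
ee_rot: [0.809, 0.588, 0.0, 0.0]
ft_force: [-0.4, 1.3, -2.1]
grip_width: 0.383
grasp_force: 59.9
```

jog_arm(deltas=[{"gripper":0.2,"offset":[0,0,0.003],"rotation":[0,0,0]},{"gripper":0.2,"offset":[0,0,0.003],"rotation":[0,0,0]},{"gripper":0.2,"offset":[0,0,0.002],"rotation":[0,0,0]},{"gripper":0.2,"offset":[0,0,0],"rotation":[0,0,0]},{"gripper":0.2,"offset":[0,0,0],"rotation":[0,0,0]}])

```text
clock: 8.95
position: [0.527, 0.178, 0.1613]
ee_rot: [0.809, 0.588, -0.0, -0.0]
ft_force: [-0.2, -0.4, -1.1]
grip_width: 0.382
grasp_force: 59.9
```

jog_arm(deltas=[{"gripper":0.2,"offset":[0,0,0.003],"rotation":[0,0,0]},{"gripper":0.2,"offset":[0,0,0.003],"rotation":[0,0,0]},{"gripper":0.2,"offset":[0,0,0.003],"rotation":[0,0,0]},{"gripper":0.2,"offset":[0,0,0.003],"rotation":[0,0,0]},{"gripper":0.2,"offset":[0,0,0.001],"rotation":[0,0,0]},{"gripper":0.2,"offset":[0,0,0],"rotation":[0,0,0]},{"gripper":0.2,"offset":[0,0,0],"rotation":[0,0,0]}])

```text
clock: 9.65
position: [0.5274, 0.1782, 0.1492]
ee_rot: [0.809, 0.588, 0.001, 0.0]
ft_force: [-2.3, -0.9, 8.5]
grip_width: 0.383
grasp_force: 60.7
```

jog_arm(deltas=[{"gripper":0.2,"offset":[0,0,0.0015],"rotation":[0,0,0]},{"gripper":0.2,"offset":[0,0,0],"rotation":[0,0,0]},{"gripper":0.2,"offset":[0,0,0],"rotation":[0,0,5]},{"gripper":0.2,"offset":[0,0,0],"rotation":[0,0,5]},{"gripper":0.2,"offset":[0,0,0],"rotation":[0,0,5]},{"gripper":0.2,"offset":[0,0,0],"rotation":[0,0,5]},{"gripper":0.2,"offset":[0,0,0],"rotation":[0,0,0]},{"gripper":0.2,"offset":[0,0,0],"rotation":[0,0,0]}])

```text
clock: 10.45
position: [0.5281, 0.1783, 0.1482]
ee_rot: [0.899, 0.438, 0.002, 0.0]
ft_force: [-0.0, -0.9, 10.3]
grip_width: 0.385
grasp_force: 60.8
```

```bash
python3 - <<'E'
from h import *
o=manip.get_obs(); print(o["position"],o["ft_force"],o["torque"],o["joint_pos"]); m=R.from_quat(o["ee_rot"]).as_matrix(); print(np.degrees(np.arctan2(m[1,1],m[0,1])))
E
```

```text
[0.52810156 0.17833374 0.14818146] [-1.22220250e-03 -8.82523152e-01  1.02964766e+01] [-0.1163457   0.13018205 -0.04727793] [-0.24560575  0.26322225 -0.18744013  1.75523116  0.05422219  1.12508957
 -1.11357793]
-38.021562042750034
```

jog_arm(deltas=[{"gripper":0.2,"offset":[0,0,0],"rotation":[0,0,6]},{"gripper":0.2,"offset":[0,0,0],"rotation":[0,0,6]},{"gripper":0.2,"offset":[0,0,0],"rotation":[0,0,6]},{"gripper":0.2,"offset":[0,0,0],"rotation":[0,0,6]},{"gripper":0.2,"offset":[0,0,0],"rotation":[0,0,6]},{"gripper":0.2,"offset":[0,0,0],"rotation":[0,0,6]},{"gripper":0.2,"offset":[0,0,0],"rotation":[0,0,6]},{"gripper":0.2,"offset":[0,0,0],"rotation":[0,0,6]},{"gripper":0.2,"offset":[0,0,0],"rotation":[0,0,6]},{"gripper":0.2,"offset":[0,0,0],"rotation":[0,0,6]},{"gripper":0.2,"offset":[0,0,0],"rotation":[0,0,5]},{"gripper":0.2,"offset":[0,0,0],"rotation":[0,0,4]},{"gripper":0.2,"offset":[0,0,0],"rotation":[0,0,2]},{"gripper":0.2,"offset":[0,0,0],"rotation":[0,0,0]},{"gripper":0.2,"offset":[0,0,0],"rotation":[0,0,0]}])

```text
clock: 11.95
position: [0.5282, 0.1783, 0.1482]
ee_rot: [0.986, -0.165, 0.001, -0.001]
ft_force: [0.6, -1.2, 8.8]
grip_width: 0.39
grasp_force: 60.8
```

```bash
python3 - <<'E'
from h import *
o=manip.get_obs(); print(o["position"],o["ft_force"],o["torque"],o["joint_pos"]); m=R.from_quat(o["ee_rot"]).as_matrix(); print(np.degrees(np.arctan2(m[1,1],m[0,1])),m[:,2])
E
```

```text
[0.52820654 0.17832318 0.14821047] [ 0.59922103 -1.19770958  8.82164253] [-0.16266543  0.086644   -0.0354724 ] [-0.37333225  0.25541182 -0.03968493  1.7623032   0.01148011  1.12082163
 -2.31934443]
-109.01385721053396 [ 0.00312602  0.00102283 -0.99999459]
```

jog_arm(deltas=[{"gripper":0.2,"offset":[0,0,-0.002],"rotation":[0,0,0]},{"gripper":0.2,"offset":[0,0,-0.002],"rotation":[0,0,0]},{"gripper":0.2,"offset":[0,0,-0.002],"rotation":[0,0,0]},{"gripper":0.2,"offset":[0,0,-0.001],"rotation":[0,0,0]},{"gripper":0.2,"offset":[0,0,0],"rotation":[0,0,0]},{"gripper":0.2,"offset":[0,0,0],"rotation":[0,0,0]}])

```text
clock: 12.55
position: [0.5278, 0.1784, 0.1543]
ee_rot: [0.986, -0.165, 0.001, -0.001]
ft_force: [3.2, 1.2, 4.7]
grip_width: 0.386
grasp_force: 60.4
```

jog_arm(deltas=[{"gripper":0.2,"offset":[0,0,-0.001],"rotation":[0,0,0]},{"gripper":0.2,"offset":[0,0,-0.001],"rotation":[0,0,0]},{"gripper":0.2,"offset":[0,0,-0.0005],"rotation":[0,0,0]},{"gripper":0.2,"offset":[0,0,0],"rotation":[0,0,0]},{"gripper":0.2,"offset":[0,0,0],"rotation":[0,0,0]}])

```text
clock: 13.05
position: [0.5269, 0.178, 0.156]
ee_rot: [0.986, -0.165, -0.0, 0.0]
ft_force: [3.7, 1.6, 0.6]
grip_width: 0.382
grasp_force: 60.0
```

The pull at 16.7 mm depth shows the pins have caught in the notches. I'll release and lift off.

jog_arm(deltas=[{"gripper":0.45,"offset":[0,0,0],"rotation":[0,0,0]},{"gripper":0.6,"offset":[0,0,0],"rotation":[0,0,0]},{"gripper":0.8,"offset":[0,0,0],"rotation":[0,0,0]},{"gripper":0.8,"offset":[0,0,0],"rotation":[0,0,0]},{"gripper":0.8,"offset":[0,0,0],"rotation":[0,0,0]},{"gripper":0.8,"offset":[0,0,-0.01],"rotation":[0,0,0]},{"gripper":0.8,"offset":[0,0,-0.02],"rotation":[0,0,0]},{"gripper":0.8,"offset":[0,0,-0.03],"rotation":[0,0,0]},{"gripper":0.8,"offset":[0,0,-0.03],"rotation":[0,0,0]},{"gripper":0.8,"offset":[0,0,-0.02],"rotation":[0,0,0]},{"gripper":0.8,"offset":[0,0,0],"rotation":[0,0,0]},{"gripper":0.8,"offset":[0,0,0],"rotation":[0,0,0]}])

```text
clock: 14.25
position: [0.5271, 0.1781, 0.2669]
ee_rot: [0.986, -0.165, 0.0, -0.0]
ft_force: [0.1, -0.6, -0.6]
grip_width: 0.796
grasp_force: 0.0
```

```bash
python3 - <<'E'
from h import *
o=manip.get_obs(); print(o["position"],o["ft_force"])
ims=[]
for n in("scene","side"):
    i=imaging.camera(n); cv2.imwrite(f"pics/{n}6.png",i)
    c=proj(n,[.5265,.178,.12]).round().astype(int); x,y=max(c[0]-40,0),max(c[1]-50,0)
    print(n,x,y,"top",proj(n,[.5265,.178,.203]),"base",proj(n,[.5265,.178,.109]))
    ims.append(cv2.resize(i[y:y+100,x:x+80],(400,500),interpolation=cv2.INTER_CUBIC))
cv2.imwrite("pics/c6.png",np.hstack(ims))
E
```

```text
[0.52709154 0.17805864 0.26688938] [ 0.14263535 -0.64115714 -0.58466983]
scene 385 179 top [432.27768226 204.43038993] base [424.54985005 231.95382669]
side 282 82 top [321.67522231 101.98528401] base [321.97956718 135.51845758]
```

View pics/c6.png

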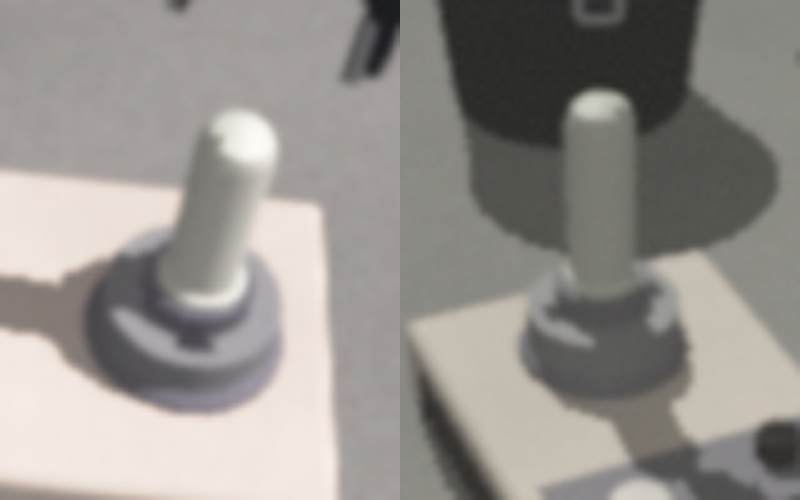

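The tube stands upright in the collar. The front slot at scene crop (197,343) is empty, so the pins are turned into the notches. Next is the button, about (0.498, 0.031).

jog_arm(deltas=[{"gripper":0.4,"offset":[0.003,0.0186,0],"rotation":[0,0,0]},{"gripper":0,"offset":[0.005,0.035,0],"rotation":[0,0,0]},{"gripper":0,"offset":[0.005,0.04,0],"rotation":[0,0,0]},{"gripper":0,"offset":[0.005,0.035,0],"rotation":[0,0,0]},{"gripper":0,"offset":[0.0024,0.02,0],"rotation":[0,0,0]},{"gripper":0,"offset":[0,0,0.03],"rotation":[0,0,0]},{"gripper":0,"offset":[0,0,0.04],"rotation":[0,0,0]},{"gripper":0,"offset":[0,0,0.04],"rotation":[0,0,0]},{"gripper":0,"offset":[0,0,0.035],"rotation":[0,0,0]},{"gripper":0,"offset":[0,0,0.017],"rotation":[0,0,0]},{"gripper":0,"offset":[0,0,0],"rotation":[0,0,0]},{"gripper":0,"offset":[0,0,0],"rotation":[0,0,0]}], newtons=30)

```text
clock: 15.55
position: [0.4978, 0.0308, 0.1044]
ee_rot: [0.986, -0.165, -0.0, 0.0]
ft_force: [0.9, 0.2, 0.6]
grip_width: 0.0
grasp_force: 0.0
```

```bash
python3 - <<'E'
from h import *
o=manip.get_obs(); print(o["position"],o["ft_force"])
ims=[]
for n in("scene","side"):
    i=imaging.camera(n); cv2.imwrite(f"pics/{n}7.png",i)
    c=proj(n,[.498,.031,.078]).round().astype(int); x,y=c[0]-40,c[1]-50
    print(n,x,y)
    ims.append(cv2.resize(i[y:y+100,x:x+80],(400,500),interpolation=cv2.INTER_CUBIC))
cv2.imwrite("pics/c7.png",np.hstack(ims))
E
```

```text
[0.49780544 0.03083552 0.104432  ] [0.89049673 0.18487344 0.55662225]
scene 320 169
side 290 133
```

View pics/c7.png

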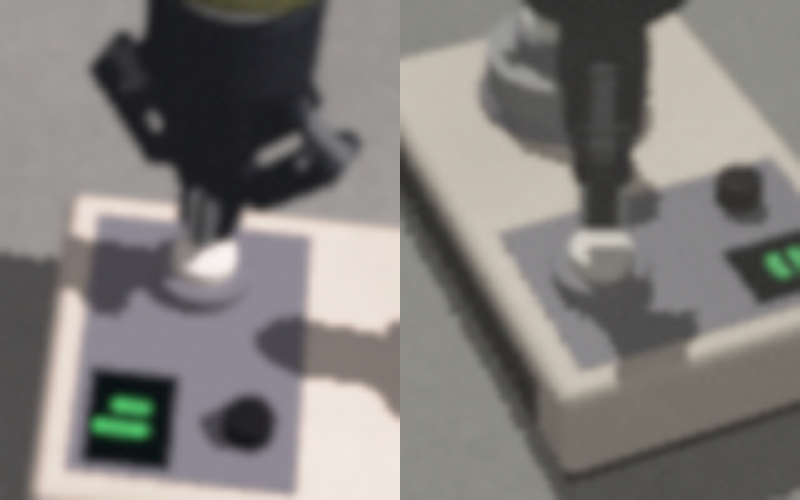

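The shut fingertips stand right over the white button (scene crop (205,255), side (600,250)), so I'll press.

jog_arm(deltas=[{"gripper":0,"offset":[0,0,0.01],"rotation":[0,0,0]},{"gripper":0,"offset":[0,0,0.005],"rotation":[0,0,0]},{"gripper":0,"offset":[0,0,0.003],"rotation":[0,0,0]},{"gripper":0,"offset":[0,0,0.002],"rotation":[0,0,0]},{"gripper":0,"offset":[0,0,0.001],"rotation":[0,0,0]},{"gripper":0,"offset":[0,0,0],"rotation":[0,0,0]},{"gripper":0,"offset":[0,0,0],"rotation":[0,0,0]}])

```text
clock: 16.35
position: [0.4987, 0.0311, 0.0865]
ee_rot: [0.986, -0.165, 0.001, -0.001]
ft_force: [-13.9, -1.6, 38.1]
grip_width: 0.001
grasp_force: 19.2
```

jog_arm(deltas=[{"gripper":0,"offset":[0,0,-0.002],"rotation":[0,0,0]},{"gripper":0,"offset":[0,0,0],"rotation":[0,0,0]},{"gripper":0,"offset":[0,0,0],"rotation":[0,0,0]}])

```text
clock: 16.65
position: [0.4986, 0.031, 0.0869]
ee_rot: [0.986, -0.165, 0.001, -0.0]
ft_force: [-5.1, 0.2, 18.5]
grip_width: -0.002
grasp_force: 9.0
```

jog_arm(deltas=[{"gripper":0,"offset":[0,0,-0.002],"rotation":[0,0,0]},{"gripper":0,"offset":[0,0,0],"rotation":[0,0,0]},{"gripper":0,"offset":[0,0,0],"rotation":[0,0,0]}])

```text
clock: 16.95
position: [0.4984, 0.031, 0.0877]
ee_rot: [0.986, -0.165, 0.001, -0.0]
ft_force: [1.6, 1.2, 4.5]
grip_width: 0.002
grasp_force: 2.2
```

jog_arm(deltas=[{"gripper":0,"offset":[0,0,-0.002],"rotation":[0,0,0]},{"gripper":0,"offset":[0,0,0],"rotation":[0,0,0]},{"gripper":0,"offset":[0,0,0],"rotation":[0,0,0]}])

```text
clock: 17.25
position: [0.4983, 0.031, 0.0895]
ee_rot: [0.986, -0.165, 0.0, -0.0]
ft_force: [2.0, 0.5, 2.7]
grip_width: -0.001
grasp_force: 1.7
```

jog_arm(deltas=[{"gripper":0,"offset":[0,0,-0.003],"rotation":[0,0,0]},{"gripper":0,"offset":[0,0,0],"rotation":[0,0,0]},{"gripper":0,"offset":[0,0,0],"rotation":[0,0,0]}])

```text
clock: 17.55
position: [0.4976, 0.0308, 0.0921]
ee_rot: [0.986, -0.165, -0.0, 0.0]
ft_force: [1.2, 1.0, 1.3]
grip_width: -0.001
grasp_force: 0.9
```

```bash
python3 -c "
from workcell import manip; print(manip.finger_overhang)"
```

```text
0.011
```

The force rose from 1.3 N to 4.5 N over about 5 mm and then hit a hard stop, which fits the button going fully in. I'll retreat clear.

jog_arm(deltas=[{"gripper":0,"offset":[0,0,-0.02],"rotation":[0,0,0]},{"gripper":0,"offset":[0,0,-0.04],"rotation":[0,0,0]},{"gripper":0,"offset":[0,0,-0.04],"rotation":[0,0,0]},{"gripper":0,"offset":[0,0,-0.04],"rotation":[0,0,0]},{"gripper":0,"offset":[0,0,-0.02],"rotation":[0,0,0]},{"gripper":0,"offset":[0,0,0],"rotation":[0,0,0]},{"gripper":0,"offset":[0,0,0],"rotation":[0,0,0]},{"gripper":0,"offset":[0,0,0],"rotation":[0,0,0]}])

```text
clock: 18.35
position: [0.4971, 0.0307, 0.2507]
ee_rot: [0.986, -0.165, -0.001, 0.0]
ft_force: [-0.1, -0.0, -0.2]
grip_width: -0.001
grasp_force: 0.0
```

```bash
python3 - <<'E'
from h import *
from workcell import workorder
a=cv2.imread("pics/scene6.png"); i=imaging.camera("scene")
s=np.s_[195:262,395:450]; print("tube region change",cv2.absdiff(a[s],i[s]).mean()); s=np.s_[210:275,165:275]; b=cv2.imread("pics/scene0.png"); print("bystanders",cv2.absdiff(b[s],i[s]).mean())
print(workorder.hand_in())
E
```

```text
tube region change 2.5516056083220264
bystanders 31.244475524475526
the job is handed in; nothing more can be done
None
```

The job is handed in: the tube sits upright, released and apparently locked in the collar, and the start button was then pressed to its hard stop, all by 18.4 s. The image area around the bystanders changed from the first picture; I never moved the arm into them and assume this was arm shadow, but I didn't check.

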